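# Hold the vial warmer's cover open for drawing up saline

### The arm

A 6-joint arm with a two-finger parallel gripper is mounted at the origin on a cart in front of the work surface, level with it; the furniture and walls round the work are solid. World frame = base frame: x ahead of the robot, y to its left, z up, the work surface at z = 0. Lengths are in m, angles in rad, forces in N, time in s.
With the tool pointing down it reaches from about 0.375 to 0.9 m from the base axis. Payload 3.1 kg.
Tool frame: the origin (TCP) lies between the finger pads; the fingertips stand manip.finger_overhang ahead of it and the grasp point (between the pads) lies 5 mm behind it (manip.finger_overhang is the distance from the TCP to the fingertips, in m); z points along the fingers, y is the line along which they close (so a half turn about z gives the same grasp; the last joint's range is limited). The gripper opens to 85 mm and grips with 20 to 120 N. Pads are 22 mm wide; open, the fingers measure 114 mm over their backs; the gripper's body (76 mm by 85 mm) begins 54 mm behind the grasp point. The pads swing forward as they close: fully open they stand 13 mm farther back than shut.
Start: joints at [-1.518, 0.527, 1.433, -0, 1.181, -0.178], TCP at [0.143, -0.608, 0.245] pointing down, gripper open.
Joint ranges: [-3.08, 3.08], [-0.75, 2.2], [0.22, 2.44], [-1.43, 4.57], [0, 2.65], [-2.85, 2.85]. Speed limits (rad/s): [2.79, 2.79, 3.14, 3.14, 3.14, 3.14].

### API

Orientations are given as a unit quaternion [x, y, z, w].
In Python, from station import manip gives the robot as it stands.
- The arm moves only by the tool drive_tool, never from a script. Its argument "plan" is a list of rows, each a list of 7 numbers: the shift along the tool's x, y, z in m, then the turn, a rotation vector about the tool's x, y, z in degrees, then the opening, from -1 (shut) to 1 (fully open). In form: [[x, y, z, wx, wy, wz, gripper], ...]. A call has 1 to 10 rows; each row shifts and turns the commanded pose from where the row before left it, along the tool's axes as they then stand; what a row does not reach is not made up. A row lasts 1/10 s, in which the tool goes at most 50 mm and 8.59 degrees, less where a joint would pass 70% of its speed; a pose out of reach is approached as far as the arm can. A call is refused whole if a number of a shift passes 0.05 or a number of a turn 8.59, either way. A call with a gripper value outside its range is refused whole. The fingers move at their own pace and stop on an object; "newtons" is the grip in N (left out, the last holds). Time passes only in rows, so rows that do not move let the fingers close. It gives the time, the measured TCP pose, the force, the opening and the grip force at its end, in the units of the state.
- manip.sense(): the state, without advancing time (a new reading comes with each control period).
- manip.snapshot(name): name is "side" or "top"; returns a dict with "image" (384x512x3 uint8, red, green, blue), "z_map" (384x512 float32, m along the optical axis (not along the pixel's ray), 0 where there is no reading), "fov_y" (degrees; the focal length in pixels is half the picture's height over the tangent of half this angle, whatever the lens; pixels are square), "cx", "cy" (the principal point, pixels), "extrinsics" (4x4, takes a point from camera to world coordinates). Camera axes: x right, y up, looking along -z (the intrinsics and any distortion apply to the point x, -y, -z); pixel columns grow to the right and rows downward; lengths in m; the calibration is good to about 2 mm. A picture is of the moment at which its call begins.
- manip.sign_off(): hands the job in; it is judged then, once.
The state is a dict: "t": time; "q": joint angles; "qd": joint speeds; "tau": joint torques, N m; "tcp_pos": TCP position; "tool_rot": TCP orientation; "force": force on the tool from outside, world axes, zero at the start; "ft_torque": the same for the moment, N m; "finger_gap": opening from 0.0 (shut) to 1.0 (fully open); "gripper_force": force on a finger pad.
Only numpy, scipy, OpenCV 4.12 (cv2) and the standard library are available. Lean on these libraries where they do the work, as an engineer would, in place of code of your own. Each camera call takes 0.05 s, during which the arm holds its last target. There are 200 camera calls.

### The job

A colleague with both hands full is about to draw up saline from the blue-capped vial, which is warming under one of the two clear covers of the vial warmer. Slide the red catch of that bay to the right, lift its cover to 60 degrees, so that the condensation runs off to the back and not into the vials, and finish while still holding it there: it falls shut when let go. Leave the other bay shut and latched, and do not disturb the vials, the syringe or the beaker.

Things in the scene. Friction and masses are not known exactly. Their poses are not given: they have to be found in the camera images.
- warmer: vial warmer: white bench instrument, fixed, 264 mm wide (y) x 220 mm deep (x), deck 85 mm above the bench; two sunken bays, left (+y) and right (-y), centres 63 mm either side of the middle, each under its own clear hinged cover. Origin: centre of its underside; x to its back (hinges), y to its left seen from the robot, z up. The dials on its sloping front are not used
- vial_saline: saline vial with the BLUE cap, 24 mm wide, 53 mm tall, standing loosely in the rear outer well of one of the bays under the shut cover; about half of it shows above the dark metal block. Origin: centre of its underside
- vial_gel: gel vial with the GREEN cap, 21 mm wide, 45 mm tall, standing in the same way in the other bay. Origin: centre of its underside
- cover_angle_left (a joint): angle of the left bay's cover: 0 shut and level, pi/3 = 60 degrees; grows as its front edge rises; stop at 1.45. Weight and a light spring shut it from any angle. While latched it lifts no more than about 1 degree
- cover_left: the left bay's cover: grey-framed clear cover, 118 mm wide, 145 mm from hinge to front edge, 7 mm thick, 0.15 to 0.25 kg, with a black ball knob on a 9 mm steel stem near the middle of its front edge. Origin: on the hinge axis; x to the back while shut, y along the axis, z out of its top
- hinge_left (a point): point on the left cover's hinge axis, in the middle of the cover's back edge (82 mm behind the warmer's origin, 91 mm above the bench); axes as the warmer's, and the hinge axis is y
- ball_left (a point): centre of the left knob's black ball, 24 mm in diameter, 30 mm above the cover; 127 mm in front of the hinge axis and 31.5 mm above it while the cover is shut. The ball turns easily between two fingers, so the gripper may keep pointing down as the cover swings
- catch_left (a joint): travel of the left bay's sliding catch on the deck just in front of the cover: 0 latched (its claw overhangs the tongue on the cover's front edge), the cover is free from 0.013, end stop 0.018 m; slides to the right (the warmer's -y); needs about 1.5 N and stays where it is left
- thumb_left (a point): 7 mm below the top of the left catch's red upright thumb piece, which is 12 mm wide (y), 10 mm deep (x) and rises 35 mm above the deck; it moves with the catch; 39 mm in front of the ball's centre
- cover_angle_right (a joint): angle of the right bay's cover: 0 shut and level, pi/3 = 60 degrees; grows as its front edge rises; stop at 1.45. Weight and a light spring shut it from any angle. While latched it lifts no more than about 1 degree
- cover_right: the right bay's cover: grey-framed clear cover, 118 mm wide, 145 mm from hinge to front edge, 7 mm thick, 0.15 to 0.25 kg, with a black ball knob on a 9 mm steel stem near the middle of its front edge. Origin: on the hinge axis; x to the back while shut, y along the axis, z out of its top
- hinge_right (a point): point on the right cover's hinge axis, in the middle of the cover's back edge (82 mm behind the warmer's origin, 91 mm above the bench); axes as the warmer's, and the hinge axis is y
- ball_right (a point): centre of the right knob's black ball, 24 mm in diameter, 30 mm above the cover; 127 mm in front of the hinge axis and 31.5 mm above it while the cover is shut. The ball turns easily between two fingers, so the gripper may keep pointing down as the cover swings
- catch_right (a joint): travel of the right bay's sliding catch on the deck just in front of the cover: 0 latched (its claw overhangs the tongue on the cover's front edge), the cover is free from 0.013, end stop 0.018 m; slides to the right (the warmer's -y); needs about 1.5 N and stays where it is left
- thumb_right (a point): 7 mm below the top of the right catch's red upright thumb piece, which is 12 mm wide (y), 10 mm deep (x) and rises 35 mm above the deck; it moves with the catch; 39 mm in front of the ball's centre
- syringe: 5 ml syringe lying loose on the bench left of the warmer, 147 x 23 x 13 mm. Origin: centre of its underside
- vial_local: small vial with a red cap standing on the bench left of the warmer, 18 mm wide, 39 mm tall. Origin: centre of its underside
- beaker: small glass beaker standing on the bench right of the warmer, 43 mm wide, 52 mm tall. Origin: centre of its underside

How it is judged:
By the outcome, as a careful person would: the job done as asked, in the order asked, and still so for the second after the job is handed in, while the arm keeps its last pose, push and grip.
It also fails if it takes over 45 s, if anything falls off the work surface, if the arm or the gripper's body presses on something with over 40 N, if the wrist force passes 120 N, or if a joint passes its speed limit or range.

## Working session

There is one attempt and no reset: what is moved stays moved. The work goes in short steps, Python scripts to look and compute and a tool call to move; the robot and the scene stay as the last step left them, time stands still between calls to the robot, and variables do not carry over. Pictures are saved under pics/ and viewed, at most 10 in all, crops included, and the job is handed in when it is done.

Besides the shell and the picture viewer there is one more tool, called after "Request:" as name(argument=value, ...) on one line, values as JSON. drive_tool: Moves the arm, as the interface text tells. Its arguments: {"type":"object","properties":{"plan":{"type":"array"},"newtons":{"type":"number"}},"required":["plan"]}

```bash
mkdir -p pics; cat > h.py <<'E'
import numpy as np, cv2
from station import manip
def snap(n,f=None):
    s=manip.snapshot(n)
    if f: cv2.imwrite('pics/'+f,s['image'][:,:,::-1])
    return s
def ray(s,u,v):
    f=192/np.tan(np.radians(s['fov_y'])/2); E=np.array(s['extrinsics'])
    d=E[:3,:3]@np.array([(u-s['cx'])/f,-(v-s['cy'])/f,-1]); return E[:3,3],d
def onz(s,u,v,z):
    o,d=ray(s,u,v); return o+d*(z-o[2])/d[2]
def pt(s,u,v):
    o,d=ray(s,u,v); return o+d*s['z_map'][int(v),int(u)]
E
python3 - <<'E'
from h import *
for n in('top','side'):
    s=snap(n,n+'0.png'); print(n,{k:s[k] for k in s if k not in('image','z_map')})
    hsv=cv2.cvtColor(s['image'],cv2.COLOR_RGB2HSV)
    for c,lo,hi in(('red',(0,130,80),(8,255,255)),('red2',(172,130,80),(180,255,255)),('blue',(100,120,50),(130,255,255)),('green',(45,80,40),(85,255,255)),('black',(0,0,0),(180,255,40))):
        k,_,st,ce=cv2.connectedComponentsWithStats(cv2.inRange(hsv,lo,hi))
        for i in range(1,k):
            if st[i,4]>25: print(c,st[i],ce[i].round(1),pt(s,*ce[i]).round(3))
print(manip.finger_overhang,manip.sense())
E
```

```text
top {'fov_y': 54.64972351435807, 'cx': 257.7854639057466, 'cy': 194.44941898016882, 'extrinsics': array([[ 0.01265045,  0.98563202, -0.16843245,  0.44824463],
       [-0.99952388,  0.00772392, -0.0298724 ,  0.0046066 ],
       [-0.02814224,  0.16873016,  0.98526045,  0.94439506],
       [ 0.        ,  0.        ,  0.        ,  1.        ]])}
red [221 245   6   5  26] [223.3 247.3] [0.47  0.104 0.119]
red [440 257  31  51 138] [455.6 282.7] [ 0.395 -0.45   0.005]
red2 [498 164  12   6  52] [502.9 166.6] [ 0.654 -0.511  0.131]
red2 [498 170  14   8  66] [504.5 173.4] [ 0.638 -0.512  0.133]
blue [ 98   0  19  17 142] [107.    7.5] [1.048 0.404 0.136]
blue [169   0  16   9  85] [176.7   5.1] [1.053 0.233 0.135]
blue [203   0  15  17  94] [211.3   5.2] [1.051 0.148 0.137]
blue [238  72   6  11  48] [239.9  76.7] [0.92  0.084 0.03 ]
blue [284  95  47   6 134] [306.7  97.3] [ 0.843 -0.088  0.072]
blue [  24  173   37   62 1644] [ 41.6 203.5] [0.577 0.577 0.033]
black [ 226    0  234  170 8203] [337.6  83. ] [ 0.876 -0.163  0.083]
black [116   3  53   7  97] [136.8   5.8] [1.143 0.38  0.014]
[... 4830 characters left out ...]
 0.618 0.033]
0.014 {'t': 0.1, 'q': array([-1.51851671e+00,  5.28406302e-01,  1.43378168e+00, -1.55580921e-05,
        1.18139991e+00, -1.78516749e-01]), 'qd': array([ 0.00126928, -0.00061898, -0.00255081,  0.00150871,  0.0003044 ,
       -0.00022323]), 'tau': array([-8.98944654e-05, -4.43305027e+01, -1.78586715e+01, -3.44794498e-04,
        3.92032831e-03,  2.07658552e-06]), 'tcp_pos': array([ 0.14295201, -0.60779394,  0.24440872]), 'tool_rot': array([ 9.93348180e-01,  1.15145118e-01,  5.57469206e-05, -9.96084016e-04]), 'force': array([-0.18335455,  0.41417549,  0.79012248]), 'ft_torque': array([-0.00490776,  0.06021306,  0.05799881]), 'gripper_force': 0.0, 'finger_gap': 1.0008193484647807}
```

View pics/top0.png

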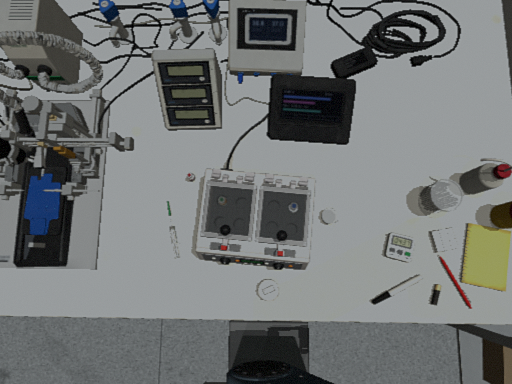

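View pics/side0.png

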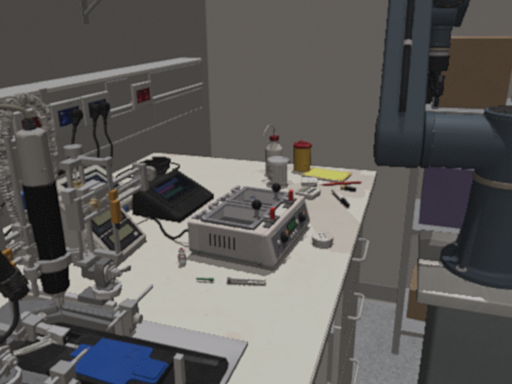

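```bash
cat >> h.py <<'E'
def tri(a,pa,b,pb):
    o1,d1=ray(a,*pa);o2,d2=ray(b,*pb)
    t=np.linalg.lstsq(np.c_[d1,-d2],o2-o1,rcond=None)[0]
    p,q=o1+t[0]*d1,o2+t[1]*d2; return (p+q)/2,np.linalg.norm(p-q)
E
python3 - <<'E'
from h import *
t=snap('top');s=snap('side')
a=cv2.resize(t['image'][165:275,185:340],None,fx=4,fy=4,interpolation=3)[:,:,::-1]
cv2.imwrite('pics/c1.png',a)
for n,p,q in(('ballL',(224.8,229.5),(256.1,204.8)),('ballR',(281.3,235),(275.8,187.6))):
    print(n,tri(t,p,s,q),onz(t,*p,.1225),onz(s,*q,.1225))
for im in(t,s):
    hsv=cv2.cvtColor(im['image'],cv2.COLOR_RGB2HSV); h,S,v=cv2.split(hsv)
    m=(((h<10)|(h>170))&(S>110)&(v>60)).astype(np.uint8)
    k,_,st,ce=cv2.connectedComponentsWithStats(m)
    for i in range(1,k):
        if st[i,4]>12 and 180<ce[i][0]<330 and 150<ce[i][1]<270: print(st[i],ce[i].round(1),pt(im,*ce[i]).round(3),onz(im,*ce[i],.11).round(3))
E
```

```text
ballL (array([0.5093636 , 0.10171792, 0.12118755]), np.float64(0.000331585800911286)) [0.50942578 0.1016102  0.1225    ] [0.50814096 0.10490535 0.1225    ]
ballR (array([ 0.49857338, -0.02343006,  0.12167341]), np.float64(0.00028493161682196274)) [ 0.49866074 -0.02336603  0.1225    ] [ 0.49779019 -0.02117468  0.1225    ]
[221 245   6   5  26] [223.3 247.3] [0.47  0.104 0.12 ] [0.471 0.105 0.11 ]
[277 251   6   5  27] [279.8 253. ] [ 0.459 -0.02   0.119] [ 0.46  -0.021  0.11 ]
[289 190   4  11  36] [290.3 195.1] [ 0.459 -0.016  0.109] [ 0.458 -0.013  0.11 ]
[270 207   5  12  44] [271.9 212.5] [0.469 0.11  0.111] [0.47  0.109 0.11 ]
```

View pics/c1.png

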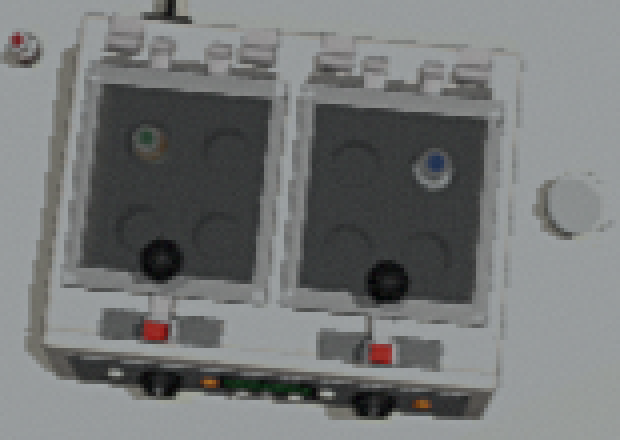

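The blue cap is in the right bay, at about (435,163) in the crop. The green cap is in the left bay, at (148,138). The right ball and thumb piece are near (388,282) and (380,353). So I'll work on the right bay.

Request:
drive_tool(plan=[[0,0,0,0,0,6.07,-0.2],[0,0,0,0,0,6.07,-0.2],[0,0,0,0,0,6.07,-0.2],[0.0189,-0.0438,0,0,0,0,-0.2],[0.0189,-0.0438,0,0,0,0,-0.2],[0.0189,-0.0438,0,0,0,0,-0.2],[0.0189,-0.0438,0,0,0,0,-0.2],[0.0189,-0.0438,0,0,0,0,-0.2],[0.0189,-0.0438,0,0,0,0,-0.2],[0.0189,-0.0438,0,0,0,0,-0.2]], newtons=20)

```text
t: 1.2
tcp_pos: [0.302, -0.3127, 0.2454]
tool_rot: [0.999, -0.044, 0.0, 0.0]
force: [0.7, -0.1, 0.5]
finger_gap: 0.401
gripper_force: 0.0
```

Request:
drive_tool(plan=[[0.0189,-0.0438,0,0,0,0,-0.2],[0.0189,-0.0438,0,0,0,0,-0.2],[0.0189,-0.0438,0,0,0,0,-0.2],[0.0189,-0.0438,0,0,0,0,-0.2],[0.0189,-0.0438,0,0,0,0,-0.2],[0.0189,-0.0438,0,0,0,0,-0.2],[0.0189,-0.0438,0,0,0,0,-0.2],[0,0,0,0,0,0,-0.2],[0,0,0,0,0,0,-0.2]])

```text
t: 2.1
tcp_pos: [0.4599, -0.0194, 0.2452]
tool_rot: [0.999, -0.042, -0.0, 0.0]
force: [-0.3, -0.4, 0.0]
finger_gap: 0.398
gripper_force: 0.0
```

Request:
drive_tool(plan=[[0,0,0.03,0,0,0,-0.2],[0,0,0.03,0,0,0,-0.2],[0,0,0.025,0,0,0,-0.2],[0,0,0.02,0,0,0,-0.2],[0,0,0.015,0,0,0,-0.2],[0,0,0.01,0,0,0,-0.2],[0,0,0,0,0,0,-0.2],[0,0,0,0,0,0,-0.2]])

```text
t: 2.9
tcp_pos: [0.4599, -0.0213, 0.1156]
tool_rot: [0.999, -0.044, 0.0, 0.0]
force: [0.0, 0.4, -0.6]
finger_gap: 0.399
gripper_force: 0.0
```

Request:
drive_tool(plan=[[0,0,0,0,0,0,-1],[0,0,0,0,0,0,-1],[0,0,0,0,0,0,-1],[0,0,0,0,0,0,-1],[0,0,0,0,0,0,-1],[0,0,0,0,0,0,-1]])

```text
t: 3.5
tcp_pos: [0.4603, -0.0215, 0.1162]
tool_rot: [0.999, -0.043, 0.001, 0.001]
force: [-1.8, -5.9, 0.5]
finger_gap: 0.135
gripper_force: 24.2
```

```bash
python3 - <<'E'
from h import *
a=snap('side');b=snap('top')
c=lambda i,r,q,:cv2.resize(i['image'][r:r+75,q:q+90],(440,366),interpolation=3)[:,:,::-1]
cv2.imwrite('pics/c2.png',np.hstack([c(a,150,240),c(b,200,230)])[:, :800])
E
```

```text
(no output)
```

View pics/c2.png

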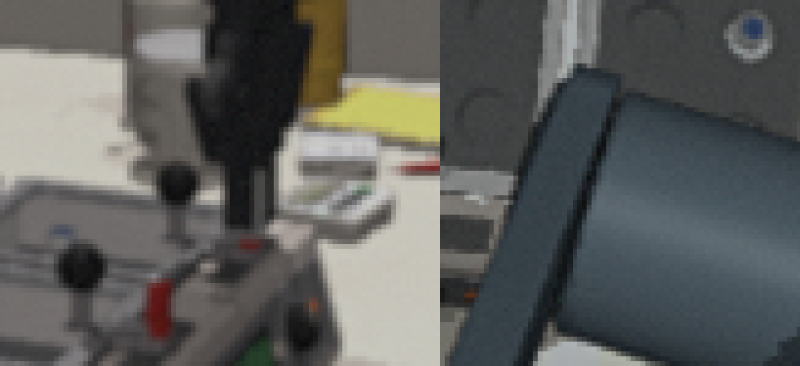

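The fingers hold the right thumb piece: the gap of about 11.5 mm matches its 12 mm width. The red patch between the fingers is at about (248,243). Now I'll slide it right.

Request:
drive_tool(plan=[[0,0.003,0,0,0,0,-1],[0,0.003,0,0,0,0,-1],[0,0.003,0,0,0,0,-1],[0,0.003,0,0,0,0,-1],[0,0.003,0,0,0,0,-1],[0,0.0025,0,0,0,0,-1],[0,0,0,0,0,0,-1],[0,0,0,0,0,0,-1]])

```text
t: 4.4
tcp_pos: [0.4588, -0.0383, 0.116]
tool_rot: [0.999, -0.043, 0.001, 0.0]
force: [-1.0, 0.0, 6.6]
finger_gap: 0.134
gripper_force: 24.8
```

Request:
drive_tool(plan=[[0,0,0,0,0,0,-0.2],[0,0,0,0,0,0,-0.2],[0,0,0,0,0,0,-0.2],[0,0,-0.01,0,0,0,-0.2],[0,0,-0.03,0,0,0,-0.2],[0,0,-0.03,0,0,0,0.1],[0.0192,-0.0092,0,0,0,0,0.1],[0.0192,-0.0092,0,0,0,0,0.1],[0,0,0,0,0,0,0.1],[0,0,0,0,0,0,0.1]])

```text
t: 5.4
tcp_pos: [0.4976, -0.0227, 0.1854]
tool_rot: [0.999, -0.043, -0.001, 0.0]
force: [-0.2, 0.1, -0.5]
finger_gap: 0.547
gripper_force: 0.0
```

```bash
python3 - <<'E'
from h import *
a=snap('side')
hsv=cv2.cvtColor(a['image'],cv2.COLOR_RGB2HSV); h,S,v=cv2.split(hsv)
k,_,st,ce=cv2.connectedComponentsWithStats((((h<10)|(h>170))&(S>110)&(v>60)).astype(np.uint8))
for i in range(1,k):
    if st[i,4]>12 and 180<ce[i][0]<330 and 150<ce[i][1]<270: print(st[i],onz(a,*ce[i],.11).round(4))
c=cv2.resize(a['image'][130:250,220:350],None,fx=5,fy=5,interpolation=3)[:,:,::-1]
cv2.imwrite('pics/c3.png',c);print(manip.sense()['tcp_pos'])
E
```

```text
[291 188   4  11  33] [ 0.4561 -0.027   0.11  ]
[269 207   6  12  58] [0.4695 0.1086 0.11  ]
[ 0.4969969  -0.02275722  0.18518966]
```

View pics/c3.png

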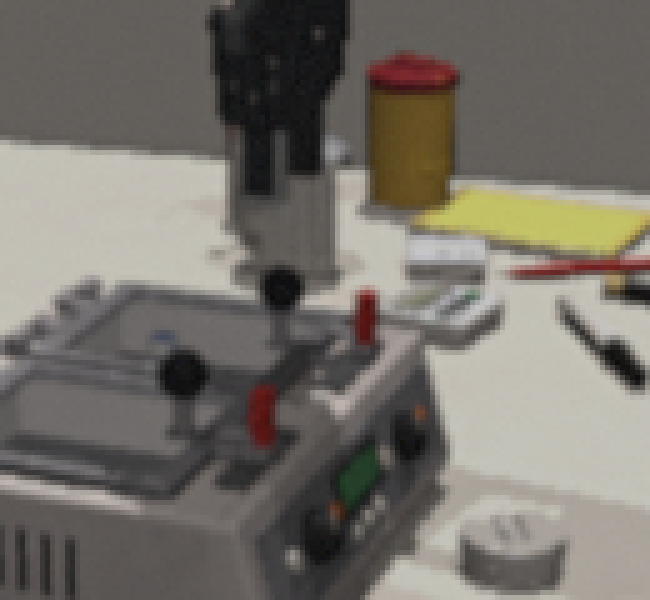

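The right thumb piece now sits well to the right of its ball, at about (366,318), and the left one has not moved. The fingers are above the right ball at (281,287), so I'll go down and grip it.

Request:
drive_tool(plan=[[0.0012,0,0.02,0,0,0,0.1],[0,0,0.02,0,0,0,0.1],[0,0,0.015,0,0,0,0.1],[0,0,0.01,0,0,0,0.1],[0,0,0.004,0,0,0,0.1],[0,0,0,0,0,0,-1],[0,0,0,0,0,0,-1],[0,0,0,0,0,0,-1],[0,0,0,0,0,0,-1],[0,0,0,0,0,0,-1]], newtons=40)

```text
t: 6.45
tcp_pos: [0.4992, -0.0249, 0.1171]
tool_rot: [0.999, -0.043, -0.0, 0.002]
force: [-2.3, -6.2, -0.3]
finger_gap: 0.253
gripper_force: 39.1
```

Request:
drive_tool(plan=[[0.001,0,-0.0037,0,0,0,-1],[0.0011,0,-0.0037,0,0,0,-1],[0.0011,0,-0.0036,0,0,0,-1],[0,0,0,0,0,0,-1],[0,0,0,0,0,0,-1]])

```text
t: 6.95
tcp_pos: [0.5023, -0.0252, 0.128]
tool_rot: [0.999, -0.043, -0.0, 0.002]
force: [-2.2, -7.6, -2.1]
finger_gap: 0.256
gripper_force: 39.1
```

```bash
python3 - <<'E'
from h import *
a=snap('side')
c=cv2.resize(a['image'][130:250,220:350],None,fx=5,fy=5,interpolation=3)[:,:,::-1]
cv2.imwrite('pics/c4.png',c);s=manip.sense();print(s['tcp_pos'],s['force'])
E
```

```text
[ 0.50227897 -0.02517614  0.12797743] [-2.27002627 -6.77731975 -1.11196377]
```

View pics/c4.png

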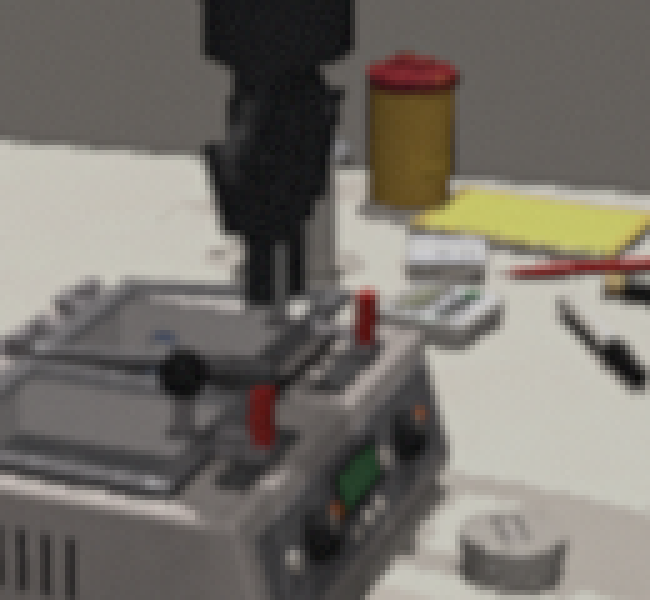

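The right cover has come up with the ball: its front edge shows at about (300,335). The forces are low, so I'll continue along the arc, easing the small sideways load.

Request:
drive_tool(plan=[[0.0021,0.0009,-0.0053,0,0,0,-1],[0.0021,0.0009,-0.0053,0,0,0,-1],[0.0025,0,-0.0051,0,0,0,-1],[0.0026,0,-0.0051,0,0,0,-1],[0.0029,0,-0.0049,0,0,0,-1],[0.003,0,-0.0048,0,0,0,-1],[0.0033,0,-0.0046,0,0,0,-1],[0.0035,0,-0.0046,0,0,0,-1],[0.0037,0,-0.0043,0,0,0,-1],[0.0039,0,-0.0043,0,0,0,-1]])

```text
t: 8.0
tcp_pos: [0.5322, -0.0279, 0.1759]
tool_rot: [0.999, -0.043, -0.0, 0.0]
force: [-0.5, -4.7, -3.6]
finger_gap: 0.254
gripper_force: 39.2
```

Request:
drive_tool(plan=[[0.0041,0,-0.004,0,0,0,-1],[0.0042,0,-0.0039,0,0,0,-1],[0.0044,0,-0.0036,0,0,0,-1],[0.0045,0,-0.0035,0,0,0,-1],[0.0047,0,-0.0032,0,0,0,-1],[0.0048,0,-0.0031,0,0,0,-1],[0.005,0,-0.0028,0,0,0,-1],[0.005,0,-0.0027,0,0,0,-1],[0,0,0,0,0,0,-1]])

```text
t: 8.9
tcp_pos: [0.5693, -0.0311, 0.2029]
tool_rot: [0.999, -0.044, 0.001, 0.0]
force: [-1.5, -5.3, -2.1]
finger_gap: 0.254
gripper_force: 39.3
```

Request:
drive_tool(plan=[[0.0052,0.0005,-0.0023,0,0,0,-1],[0.0052,0,-0.0022,0,0,0,-1],[0.0053,0,-0.002,0,0,0,-1],[0.0053,0,-0.0017,0,0,0,-1],[0,0,0,0,0,0,-1],[0,0,0,0,0,0,-1],[0,0,0,0,0,0,-1]])

```text
t: 9.6
tcp_pos: [0.5891, -0.0329, 0.2103]
tool_rot: [0.999, -0.044, -0.0, -0.0]
force: [-1.3, -1.6, -3.9]
finger_gap: 0.25
gripper_force: 39.3
```

```bash
python3 - <<'E'
from h import *
a=snap('side')
c=cv2.resize(a['image'][120:250,190:350],None,fx=4.6,fy=4.6,interpolation=3)[:,:,::-1]
cv2.imwrite('pics/c5.png',c);s=manip.sense();p=s['tcp_pos'];print(p,s['force'])
# angle from ball position (start tcp z=.1171 with the ball at rest; hinge from ball0)
xw=np.array([.9963,-.0859])
for p0 in ([.4992,-.0249,.1171],[.4986,-.0233,.1172]):
    dx=(p[:2]-p0[:2])@xw; dz=p[2]-p0[2]
    x,z=-.127+dx,.0315+dz
    print(np.degrees(np.arctan2(z,-x)-np.arctan2(.0315,.127)),np.hypot(x,z),np.hypot(.127,.0315))
E
```

```text
[ 0.58909018 -0.0328827   0.21032302] [-0.90555923 -1.34291341 -3.43440411]
59.64936371638458 0.13002648951329795 0.13084819448505966
59.94836143948451 0.12972449805271802 0.13084819448505966
```

View pics/c5.png

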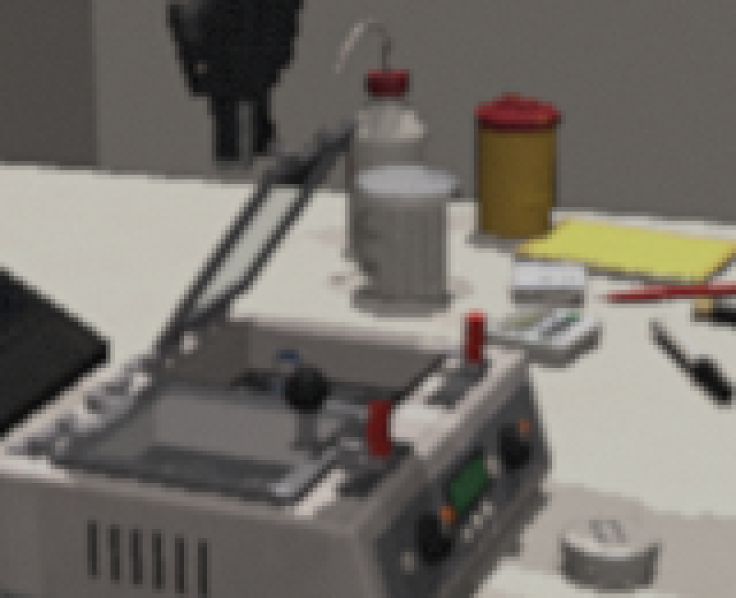

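The right cover stands steeply open, from its hinge at about (170,350) to its front edge at (350,125), still held at the ball. The left cover is shut. I'll check the angle from the depth data.

```bash
python3 - <<'E'
from h import *
a=snap('side')
v,u=np.mgrid[120:215,190:290]; u=u.ravel();v=v.ravel()
f=192/np.tan(np.radians(a['fov_y'])/2);E=np.array(a['extrinsics']);d=a['z_map'][v,u]
P=np.c_[(u-a['cx'])/f*d,-(v-a['cy'])/f*d,-d]@E[:3,:3].T+E[:3,3]
xw=np.array([.9963,-.0859]);yw=np.array([.0859,.9963]);H=np.array([.6251,-.0342])
X=(P[:,:2]-H)@xw;Y=(P[:,:2]-H)@yw;Z=P[:,2]-.091
m=(abs(Y)<.065)&(Z>.025)&(np.hypot(X,Z)<.15)&(abs(np.arctan2(Z,-X)-np.pi/3)<.1)
print(m.sum())
q=np.c_[X,Z][m].astype(np.float32)
l=cv2.fitLine(q,cv2.DIST_HUBER,0,.001,.001).ravel();print(np.degrees(np.arctan2(-l[1],l[0]))%180,l)
l=cv2.fitLine(q[np.abs((q-l[2:])@np.array([-l[1],l[0]]))<.006],cv2.DIST_L2,0,.001,.001).ravel();print(np.degrees(np.arctan2(-l[1],l[0]))%180)
E
```

```text
453
56.16368 [ 0.55682224 -0.8306317  -0.04978362  0.07441907]
55.647114
```

```bash
python3 - <<'E'
from h import *
a=snap('side')
v,u=np.mgrid[120:215,190:290]; v0=v;u=u.ravel();v=v.ravel()
f=192/np.tan(np.radians(a['fov_y'])/2);E=np.array(a['extrinsics']);d=a['z_map'][v,u]
P=np.c_[(u-a['cx'])/f*d,-(v-a['cy'])/f*d,-d]@E[:3,:3].T+E[:3,3]
xw=np.array([.9963,-.0859]);yw=np.array([.0859,.9963]);H=np.array([.6251,-.0342])
X=(P[:,:2]-H)@xw;Y=(P[:,:2]-H)@yw;Z=P[:,2]-.091
for r in range(148,197,6):
    m=(v==r)&(abs(Y)<.075)&(abs(X)<.12)&(Z>.0)
    print(r,[(int(i),int(x*1e3),int(y*1e3),int(z*1e3)) for i,x,y,z in zip(u[m],X[m],Y[m],Z[m])][:16])
g=cv2.cvtColor(a['image'],cv2.COLOR_RGB2GRAY)
c=cv2.resize(a['image'][140:205,215:275],None,fx=9,fy=9,interpolation=0)[:,:,::-1]
cv2.imwrite('pics/c6.png',c)
E
```

```text
148 [(236, -30, 22, 128), (237, -32, 20, 128), (238, -34, 19, 128), (239, -37, 20, 128), (240, -40, 20, 128), (241, -42, 19, 128), (242, -44, 16, 128), (243, -46, 15, 128), (244, -46, 10, 127), (245, -46, 4, 125), (246, -51, 10, 127), (247, -52, 6, 126), (248, -54, 4, 126), (249, -53, -5, 123), (259, -84, 5, 129), (260, -85, 2, 128)]
154 [(236, -30, 24, 113), (237, -31, 19, 112), (238, -34, 19, 113), (239, -38, 21, 113), (240, -40, 20, 113), (241, -42, 18, 113), (242, -41, 12, 112), (243, -45, 14, 112), (244, -46, 9, 111), (250, -59, 3, 111), (251, -78, 39, 122), (252, -78, 34, 121), (253, -80, 33, 121), (254, -80, 27, 119), (255, -82, 24, 119), (256, -82, 18, 117)]
160 [(246, -72, 56, 111), (247, -73, 53, 110), (248, -77, 55, 111), (249, -78, 51, 110), (250, -67, 21, 101), (251, -66, 13, 99), (252, -63, 0, 95), (253, -62, -8, 93), (254, -58, -22, 88), (255, -56, -33, 85), (256, -53, -47, 81), (257, -54, -53, 80), (258, -57, -52, 80)]
166 [(242, -60, 53, 94), (243, -64, 57, 96), (244, -67, 57, 96), (245, -65, 47, 93), (246, -55, 20, 84), (247, -54, 12, 82), (248, -52, 0, 78), (249, -
[... 482 characters left out ...]
, 22, 51), (239, -32, 13, 48), (240, -29, 0, 43), (241, -26, -12, 39), (242, -22, -26, 34), (243, -21, -35, 32), (244, -19, -46, 28), (245, -17, -57, 24), (246, -20, -56, 25)]
184 [(230, -28, 57, 45), (232, -33, 55, 45), (233, -33, 50, 44), (234, -23, 25, 35), (235, -19, 9, 29), (236, -18, 2, 27), (237, -14, -11, 22), (238, -14, -17, 20), (239, -16, -21, 19), (240, -13, -32, 15), (241, -11, -43, 11)]
190 [(226, -16, 55, 28), (227, -17, 52, 27), (228, -21, 55, 28), (229, -20, 46, 25), (230, -17, 35, 21), (231, -16, 26, 18), (232, -15, 20, 16), (233, 0, -16, 2), (234, -2, -17, 2), (235, -4, -20, 1)]
196 [(222, 1, 42, 5), (223, -3, 47, 7), (224, -10, 56, 11), (225, -2, 35, 3), (226, -4, 33, 2)]
```

View pics/c6.png

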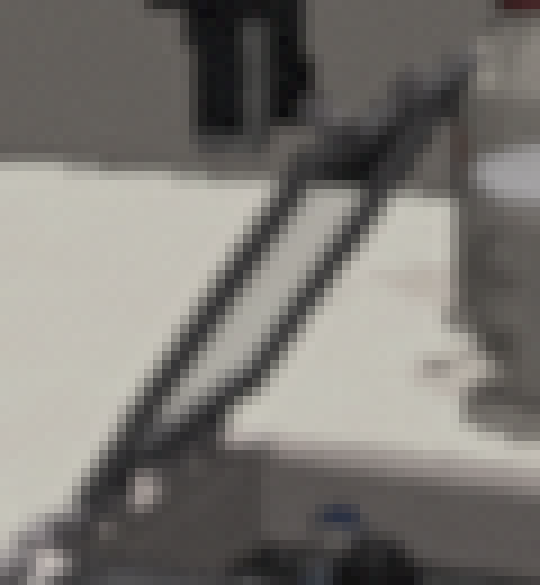

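```bash
python3 - <<'E'
from h import *
a=snap('side')
f=192/np.tan(np.radians(a['fov_y'])/2);E=np.array(a['extrinsics'])
xw=np.array([.9963,-.0859]);yw=np.array([.0859,.9963]);H=np.array([.6251,-.0342])
v,u=np.mgrid[120:260,180:310]; u=u.ravel();v=v.ravel();d=a['z_map'][v,u]
P=np.c_[(u-a['cx'])/f*d,-(v-a['cy'])/f*d,-d]@E[:3,:3].T+E[:3,3]
Q=np.c_[(P[:,:2]-H)@xw,(P[:,:2]-H)@yw,P[:,2]-.091]
def plane(m):
    q=Q[m]
    for _ in range(4):
        c,*_r=np.linalg.lstsq(np.c_[q[:,:2],np.ones(len(q))],q[:,2],rcond=None)
        r=abs(np.c_[q[:,:2],np.ones(len(q))]@c-q[:,2]);q=q[r<max(.002,np.median(r)*2)]
    print(len(q),c.round(4),'angle',np.degrees(np.arctan(-c[0])))
X,Y,Z=Q.T
plane((abs(Y-.126)<.055)&(X>-.14)&(X<-.01)&(abs(Z)<.008))           # left shut
plane((Y<.015)&(Y>-.045)&(Z>.02)&(Z<.11)&(X<-.01)&(X>-.08)&(abs(Z+1.6*X)<.03))  # right glass
b=(Z>.10)&(Z<.15)&(abs(X+.045)<.03)&(abs(Y)<.03)
for r in range(142,160,2):
    m=b&(v==r);print(r,[(int(i),*(int(k*1e3) for k in p)) for i,p in zip(u[m],Q[m]) if p[0]<-.043])
E
```

```text
924 [ 0.0064 -0.0021  0.0024] angle -0.36782416564141907
153 [-1.5048e+00 -6.5000e-03 -5.0000e-04] angle 56.39448163059287
142 [(240, -43, 25, 145), (243, -46, 15, 143), (244, -47, 11, 142), (247, -44, -12, 136), (248, -45, -17, 135)]
144 [(242, -44, 17, 138), (243, -43, 10, 136), (244, -47, 12, 137), (245, -45, 1, 134), (246, -46, -1, 134), (247, -46, -7, 133), (248, -46, -14, 131)]
146 [(240, -43, 26, 135), (242, -44, 17, 133), (243, -45, 14, 133), (244, -46, 11, 132), (245, -48, 8, 132), (246, -49, 3, 130), (247, -52, 5, 131), (248, -52, 0, 130), (249, -52, -5, 128)]
148 [(242, -43, 16, 128), (243, -44, 11, 127), (244, -46, 11, 127), (245, -49, 10, 127), (246, -49, 5, 126), (247, -52, 6, 126), (248, -53, 2, 125), (249, -54, -2, 124)]
150 [(243, -46, 16, 123), (244, -45, 9, 121), (245, -47, 6, 121), (246, -50, 6, 121), (247, -51, 3, 120), (248, -55, 7, 122), (249, -55, 1, 120), (250, -56, -3, 119)]
152 [(241, -43, 20, 119), (242, -43, 15, 117), (243, -44, 11, 116), (244, -45, 9, 116), (245, -47, 7, 116), (246, -47, 1, 114), (247, -50, 0, 114), (248, -52, 0, 114), (249, -55, 0, 115), (250, -59, 2, 116), (251, -61, 1, 116), (252, -62, -1, 115)]
154 [(243, -45, 14, 112), (244, -47, 12, 112), (250, -58, 1, 110), (259, -70, -29, 104)]
156 [(243, -46, 17, 108), (256, -69, -11, 103)]
158 [(253, -69, 9, 103), (254, -67, -3, 100)]
```

The shut left cover reads -0.4°, so the right cover is really at about 56.7°. The ball has crept roughly 8 mm forward in the pads. I'll grip harder, raise it the rest of the way, then check the angle and any drift.

Request:
drive_tool(plan=[[0,0,0,0,0,0,-1],[0,0,0,0,0,0,-1],[0.002,0,-0.0008,0,0,0,-1],[0.002,0,-0.0006,0,0,0,-1],[0.002,0,-0.0006,0,0,0,-1],[0.0018,0,-0.0004,0,0,0,-1],[0,0,0,0,0,0,-1],[0,0,0,0,0,0,-1]], newtons=80)

```text
t: 10.6
tcp_pos: [0.5971, -0.0336, 0.2128]
tool_rot: [0.999, -0.043, -0.0, -0.0]
force: [-2.3, 0.2, -5.6]
finger_gap: 0.235
gripper_force: 78.4
```

```bash
cat > ang.py <<'E'
from h import *
f=None
def once():
    a=snap('side')
    f=192/np.tan(np.radians(a['fov_y'])/2);E=np.array(a['extrinsics'])
    xw=np.array([.9963,-.0859]);yw=np.array([.0859,.9963]);H=np.array([.6251,-.0342])
    v,u=np.mgrid[120:260,180:310]; u=u.ravel();v=v.ravel();d=a['z_map'][v,u]
    P=np.c_[(u-a['cx'])/f*d,-(v-a['cy'])/f*d,-d]@E[:3,:3].T+E[:3,3]
    X,Y=(P[:,:2]-H)@xw,(P[:,:2]-H)@yw;Z=P[:,2]-.091
    def plane(m):
        q=np.c_[X,Y,Z][m]
        for _ in range(4):
            A=np.c_[q[:,1:],np.ones(len(q))]; c=np.linalg.lstsq(A,q[:,0],rcond=None)[0]
            r=abs(A@c-q[:,0]);q=q[r<max(.002,np.median(r)*2)]
        return len(q),np.degrees(np.arctan2(1,-c[1]))
    n,g=plane((Y<.015)&(Y>-.045)&(Z>.02)&(Z<.11)&(X<-.01)&(X>-.08)&(abs(Z+1.65*X)<.03))
    b=(Z>.115)&(Z<.128)&(abs(X+.045)<.03)&(abs(Y)<.012)
    return n,round(g,2),'ball front X',X[b].min().round(4)
for _ in range(5): print(once())
s=manip.sense();print(s['tcp_pos'],s['force'],s['finger_gap'],s['gripper_force'],s['t'])
E
python3 ang.py
```

```text
(191, np.float64(59.8), 'ball front X', np.float64(-0.0749))
(186, np.float64(59.96), 'ball front X', np.float64(-0.0749))
(187, np.float64(59.85), 'ball front X', np.float64(-0.075))
(189, np.float64(59.74), 'ball front X', np.float64(-0.075))
(180, np.float64(59.65), 'ball front X', np.float64(-0.0749))
[ 0.59703582 -0.03360177  0.21277696] [-1.79030646  0.81490263 -7.81869831] 0.2373543814179788 78.39436769485474 10.85
```

Request:
drive_tool(plan=[[0,0,0,0,0,0,-1],[0,0,0,0,0,0,-1],[0,0,0,0,0,0,-1],[0,0,0,0,0,0,-1],[0,0,0,0,0,0,-1],[0,0,0,0,0,0,-1],[0,0,0,0,0,0,-1],[0,0,0,0,0,0,-1],[0,0,0,0,0,0,-1],[0,0,0,0,0,0,-1]])

```text
t: 11.85
tcp_pos: [0.5971, -0.0337, 0.2129]
tool_rot: [0.999, -0.044, -0.0, -0.0]
force: [-0.1, 3.5, -10.1]
finger_gap: 0.235
gripper_force: 78.4
```

```bash
python3 ang.py; python3 - <<'E'
from h import *
a=snap('side')
cv2.imwrite('pics/c7.png',cv2.resize(a['image'][120:280,160:350],None,fx=3.7,fy=3.7,interpolation=3)[:,:,::-1])
E
```

```text
(190, np.float64(59.96), 'ball front X', np.float64(-0.075))
(185, np.float64(59.79), 'ball front X', np.float64(-0.075))
(178, np.float64(60.0), 'ball front X', np.float64(-0.075))
(184, np.float64(59.88), 'ball front X', np.float64(-0.0749))
(194, np.float64(59.88), 'ball front X', np.float64(-0.0749))
[ 0.59710725 -0.03368255  0.21284015] [ -0.4428942    3.87287055 -10.76036477] 0.2341119072466143 78.44605565071106 12.1
```

View pics/c7.png

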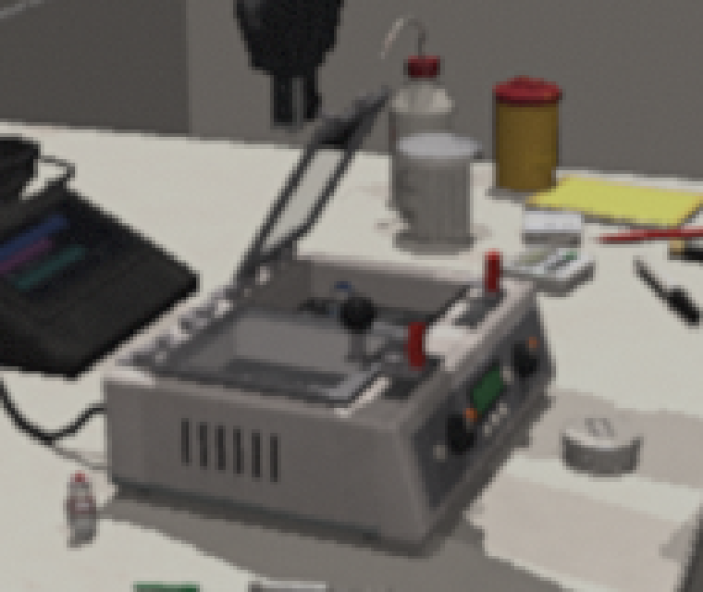

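The right cover is held steady at about 60°, its front edge near (385,95). The left cover is shut with its catch at (417,345), and the blue cap is still in place at (343,290). Handing in.

```bash
python3 -c "
from station import manip
print(manip.sign_off())"
```

```text
the job is handed in; nothing more can be done
None
```

I slid the right bay's catch (the bay with the blue-capped vial) to the right and handed the job in with its cover held at a measured 60°, steady over a 1 s hold; the left bay stayed shut and latched.

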